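# Open the guard of a cutter clamp and click its torque knob home

## Robot

A 6-joint arm with a two-finger parallel gripper is mounted at the origin on the work surface. World frame = base frame: x ahead of the robot, y to its left, z up, the work surface at z = 0. Lengths are in m, angles in rad, forces in N, time in s.
With the tool pointing down it reaches from about 0.375 to 0.9 m from the base axis. Payload 3.1 kg.
Tool frame: the origin (TCP) lies at the very end of the fingers, on their centre line; the grasp point (between the pads) lies 19 mm behind it; z points along the fingers, y is the direction in which the jaws open and shut (so a half turn about z gives the same grasp; the last joint's range is limited). The gripper opens to 87 mm and grips with 3 to 60 N. Pads are 19 mm wide; open, the fingers measure 117 mm over their backs; the gripper's body (75 mm by 190 mm) begins 51 mm behind the grasp point.
Start: joints at [-1.335, 0.527, 1.433, -0, 1.181, -0.178], TCP at [0.252, -0.572, 0.2] pointing down, gripper open.
Joint ranges: [-3.08, 3.08], [-0.75, 2.2], [0.22, 2.44], [-1.43, 4.57], [0, 2.65], [-2.85, 2.85]. Speed limits (rad/s): [2.79, 2.79, 3.14, 3.14, 3.14, 3.14].

## Interface

Orientations are given as a rotation vector (axis times angle).
In Python, from rig import sense, grab_frame, calibration, sign_off, regions_of, pinpoint gives the robot as it stands.
- The arm moves only by the shell command python3 -m handwheel 'ROWS'. ROWS is a JSON object of lists of equal length, an entry for each row: "jaw": the opening, from 0 (shut) to 1 (fully open); "xyz": the shift along the tool's x, y, z in mm, a list of three; "angular": the turn, a rotation vector about the tool's x, y, z in degrees, a list of three. In form: {"jaw": [jaw, ...], "xyz": [[x, y, z], ...], "angular": [[rx, ry, rz], ...]}. A call has 1 to 8 rows; each row is the pose to reach, as a shift and turn from the pose commanded when the call began, along the tool's axes at that moment; what a row does not reach only later rows make up. A row lasts 1/10 s, in which the tool goes at most 50 mm and 8.59 degrees, less where a joint would pass 70% of its speed; a pose out of reach is approached as far as the arm can. A call with a gripper value outside its range is refused whole. The fingers move at their own pace and stop on an object; the grip force is fixed at half the most. Time passes only in rows, so rows that repeat a pose let the fingers close. It gives the time, the measured TCP pose, the force and the opening at its end, in the units of the state.
- sense(): the state, without advancing time (a new reading comes with each control period).
- grab_frame(name): name is "scene" or "top"; returns (picture, depth): 480x640x3 uint8, red, green, blue; 480x640 float32, m along the optical axis (not along the pixel's ray), 0 where there is no reading.
- calibration(name): a dict with "fx", "fy", "cx", "cy" (pixels), "k1" (the pictures are not rectified: a ray, as slopes to the right and down, at radius r is drawn at 1 + k1 r^2 times it, then the intrinsics apply), "R" (3x3) and "t" (3): a world point X has camera coordinates R X + t. Camera axes: x right, y down, z forward; pixel columns grow to the right and rows downward; lengths in m; the calibration is good to about 2 mm. A picture is of the moment at which its call begins. calibration takes no time and is no camera call.
- sign_off(): hands the job in, once; it reports no verdict.
Trained networks look in the newest picture that a camera, given by its name, has taken for a name from the list of things; names that differ only in an ending like _2 or _b are one class to them, and where a whole thing is asked for, a point or a joint stands for the part that bears it (a point fixed in the world has none). Each returns a list of dicts, best first, with "conf" (0 to 1); they miss things now and then, are a little off and sometimes report something else, mostly with a low value. They report only what shows in the picture. A call takes as long as a camera call. They do not tell look-alikes from the thing itself.
- regions_of(camera, name): "region" (480x640 bool, what is visible of it) and "centre" ([row, column] in pixels, amid what is visible of it).
- pinpoint(camera, name): "centre" ([row, column] in pixels: a listed point, or the origin of a listed thing).
The state is a dict: "t": time; "joint_pos": joint angles; "joint_vel": joint speeds; "joint_efforts": joint torques, N m; "position": TCP position; "orientation": TCP orientation; "contact_force": force on the tool from outside, world axes, zero at the start; "wrist_torque": the same for the moment, N m; "opening": opening from 0.0 (shut) to 1.0 (fully open).
Only numpy, scipy, OpenCV 4.12 (cv2) and the standard library are available. Lean on these libraries where they do the work, as an engineer would, in place of code of your own. Each camera call takes 0.05 s, during which the arm holds its last target. There are 200 camera calls.

## Task

Take the orange cutter case off the clear guard of the grey clamp fixture and lay it flat in the free half of the blue tray, while the guard is still latched. Then press the green release button so that the guard pops up, swing the guard all the way back until it stands open by itself, and turn the red torque knob clockwise until it clicks past its detent and stays there. Leave the guard open and let go of everything; do not knock over or push away the other things on the bench.

Things in the scene. Friction and masses are not known exactly. Their poses are not given: they have to be found in the camera images.
- fixture: Grey clamp fixture, fixed: block 240 (own x) x 160 (own y) x 40 tall. Origin at its underside; block spans own x -130 to +110, y +-80. Own -x is the front. On the deck (40 above the bench) along own x at y = 0: button -105, steel latch hook (15 tall, 16 wide) -71 to -60, guard tab -65 to -45, knob axis +12, cutter cradle (14 tall) +47 to +77, guard hinge +85.
- release_top (a point): Centre of the top face of the green push button (diameter 26, top 22 above the deck, in a black housing of diameter 42 and 12 tall). It is pressed straight down.
- release (a joint): Travel of the green button in m: 0 = up, 0.006 = fully down (about 5 N; it springs back). The latch lets the guard go at about 0.005: press it fully down, to the stop.
- lid_tab (a point): Centre of the orange pull tab (50 wide, 8 thick) on the guard's free edge, 140 from the hinge. The guard is a clear hollow cover: 130 hinge to free edge, 134 wide, walls 4; shut, its flat top is 96 above the bench. It is open below and at the hinge end. The tab sticks out 20, level with the lower rim. Axes turn with the guard: own x from tab to hinge, own y along the hinge.
- lid_hinge (a point): Mid-point of the guard's hinge axis, just above the deck. The hinge axis runs along the fixture's own y.
- lid (a joint): Guard angle in rad: 0 = shut and latched, 1.8 = fully back against its stop, just past vertical. Once unlatched, a spring lifts it slowly to about 0.8 to 1.2, where a stiff hinge keeps it; from there under 2 N at the tab, pushed away from the button, swings it to the stop, where it stays.
- knob_grip (a point): On the vertical axis of the red torque knob, 68 above the bench, at the height to grip. A steel flange (diameter 48, 10 tall) carries an upright red bar 44 long (own x), 14 thick (own y), 34 tall (50 to 84 above the bench). Axes turn with the knob; the own -x end has a white mark. Grip the bar across its thickness from above. A 10 tall roller block stands beside the flange.
- knob (a joint): Knob angle in rad, growing clockwise from above; bar along the fixture's own x at 0. Starts at 0 to 0.35, turns easily to 0.5, then a sprung roller resists (up to about 0.15 N m). Crest at 0.75 (let go well before it and the knob springs back), then it snaps to 1.0 or more and turns easily to a stop at 1.4. Leave it near 1.2, where the white mark meets a green dot.
- case_mid (a point): Centre of the loose orange cutter case with a black end, a square bar 80 long (own x) x 24 x 24, 70 g. It lies flat on top of the guard (its centre 109 above the bench) in any direction.
- tray: Blue open tray, fixed: 190 (own x) x 140 (own y) x 30 tall, walls and floor 4 thick. Origin at the centre of its underside, own z up. A yellow case lies in its own -x half; the +x half is free.
- tray_free (a point): Middle of the free half of the tray, on its inner floor (40 along the tray's own +x from its centre, 4 above the bench).
- spare_mid (a point): Centre of a yellow cutter case with a white end, 80 long (own x) x 24 x 24, lying in the other half of the tray about along the tray's own y. Leave it where it is.
- tube_red: Bystander: red cutter tube, diameter 36, 85 tall, standing (mm). Origin at the centre of its underside as it stands.
- oil: Bystander: white oil bottle, diameter 52, 150 tall, standing (mm). Origin at the centre of its underside as it stands.
- tube_grey: Bystander: grey metal cutter tube, diameter 42, 100 tall, standing (mm). Origin at the centre of its underside as it stands.
- mug: Bystander: white mug, rim diameter 76, 90 tall, with a handle at its own +y, standing (mm). Origin at the centre of its underside as it stands.
- driver: Bystander: screwdriver lying flat along its own x, about 160 long, 30 high (mm). Origin at the centre of its underside.
- jar: Bystander: amber jar with a black lid, diameter 60, 80 tall, standing (mm). Origin at the centre of its underside as it stands.
- gaugebox: Bystander: dark wooden gauge box, 70 x 120 x 30 tall (mm). Origin at the centre of its underside as it stands.
There are look-alikes about, which are no part of the job. There is more than one size of the tray; the one meant has the size given above.

How it is judged:
By the outcome, as a careful person would: the job done as asked, in the order asked, and still so for the second after the job is handed in, with the robot touching nothing.
It also fails if it takes over 67 s, if anything falls off the work surface, if the arm or the gripper's body presses on something with over 40 N, if the wrist force passes 120 N, or if a joint passes its speed limit or range.

## Working session

There is one attempt and no reset: what is moved stays moved. The work goes in short steps, Python scripts to look and compute and a shell command to move; the robot and the scene stay as the last step left them, time stands still between calls to the robot, and variables do not carry over. Pictures are saved under pics/ and viewed, about 8 in all and at most 12, crops included, and the job is handed in when it is done.

```bash
mkdir -p pics; ls; cat > h.py <<'E'
import numpy as np, cv2
from rig import *
from scipy.spatial.transform import Rotation as Ro
def ray(cam,rc):
    c=calibration(cam); xd=(rc[1]-c["cx"])/c["fx"]; yd=(rc[0]-c["cy"])/c["fy"]
    x,y=xd,yd
    for _ in range(20):
        s=1+c["k1"]*(x*x+y*y); x,y=xd/s,yd/s
    R=np.array(c["R"]);t=np.array(c["t"])
    return -R.T@t, R.T@np.array([x,y,1.])
def atz(cam,rc,z):
    o,d=ray(cam,rc); return o+d*(z-o[2])/d[2]
def proj(cam,X):
    c=calibration(cam);p=np.array(c["R"])@np.array(X)+np.array(c["t"]);x,y=p[:2]/p[2]
    s=1+c["k1"]*(x*x+y*y);return np.array([y*s*c["fy"]+c["cy"],x*s*c["fx"]+c["cx"]])
def save(img,fn): cv2.imwrite(fn,img[:,:,::-1])
def cloud(cam,dep,mask):
    out=[]
    for r,c in np.argwhere(mask):
        if dep[r,c]>0:
            o,d=ray(cam,(r,c)); out.append(o+d*dep[r,c])
    return np.array(out)
E
python3 - <<'E'
from h import *
for cam in("scene","top"):
    im,d=grab_frame(cam); save(im,f"pics/{cam}0.png"); np.savez(f"{cam}0.npz",im=im,d=d)
    c=calibration(cam);print(cam,-np.array(c["R"]).T@np.array(c["t"]),np.round(c["R"],2).tolist(),c["fx"],c["k1"])
    for n,z in [("fixture",0),("release_top",.062),("lid_tab",.045),("lid_hinge",.045),("knob_grip",.068),("case_mid",.109),("tray",0),("tray_free",.004),("spare_mid",.016)]:
        for q in pinpoint(cam,n)[:3]: print(n,np.round(q["conf"],2),np.round(q["centre"]),np.round(atz(cam,q["centre"],z),3))
E
```

```text
pics
scene [1.04837115 0.45044908 0.93359247] [[-0.64, 0.77, 0.0], [0.59, 0.49, -0.64], [-0.49, -0.41, -0.77]] 509.16516867877255 -0.019145439527007188
fixture 0.75 [331. 395.] [0.514 0.205 0.   ]
release_top 0.46 [295. 435.] [0.422 0.236 0.062]
knob_grip 0.37 [249. 230.] [ 0.615 -0.181  0.068]
case_mid 0.7 [312. 398.] [0.537 0.213 0.109]
case_mid 0.49 [248. 230.] [ 0.633 -0.151  0.109]
tray 0.93 [169. 305.] [ 0.244 -0.283  0.   ]
tray 0.57 [235. 244.] [ 0.528 -0.237  0.   ]
tray_free 0.97 [248. 235.] [ 0.573 -0.22   0.004]
tray_free 0.67 [174. 290.] [ 0.289 -0.297  0.004]
tray_free 0.55 [320. 275.] [ 0.659 -0.007  0.004]
spare_mid 0.63 [215. 255.] [ 0.472 -0.252  0.016]
spare_mid 0.53 [352. 262.] [0.737 0.031 0.016]
top [ 0.29800814 -0.03501034  1.44364892] [[0.02, -1.0, -0.02], [-0.99, -0.02, -0.14], [0.14, 0.03, -0.99]] 482.01734836835556 0.012003700397121779
fixture 0.58 [230. 241.] [0.514 0.223 0.   ]
release_top 0.41 [260. 231.] [0.417 0.237 0.062]
release_top 0.4 [251. 474.] [ 0.457 -0.457  0.062]
lid_tab 0.83 [246. 237.] [0.461 0.224 0.045]
lid_tab 0.38 [261. 315.] [ 0.42  -0.004  0.045]
knob_grip 0.64 [167. 306.] [0.696 0.026 0.068]
case_mid 0.63 [219. 238.] [0.529 0.213 0.109]
tray 0.68 [228. 387.] [ 0.528 -0.22   0.   ]
tray_free 0.72 [309. 413.] [ 0.288 -0.294  0.004]
tray_free 0.66 [214. 390.] [ 0.572 -0.228  0.004]
spare_mid 0.81 [247. 395.] [ 0.469 -0.241  0.016]
```

View pics/scene0.png

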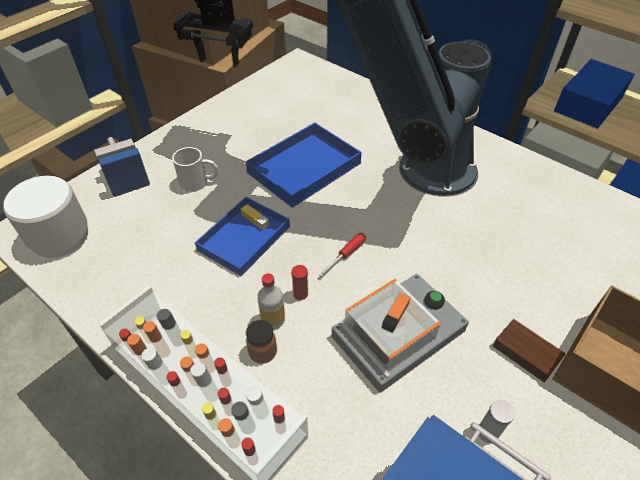

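View pics/top0.png

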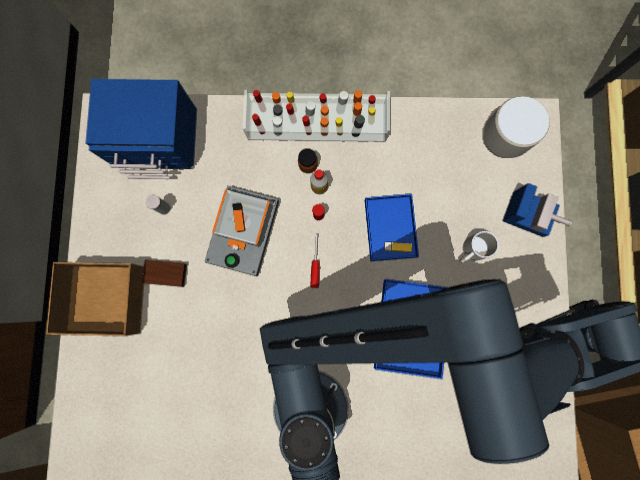

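The scene view shows the fixture at (330,400), with the orange case on its guard at (312,398) and the green button at (297,435). The small blue tray with the yellow case is at (237,243), and a bigger empty tray is at (165,305). In the top view these are the fixture (230,241), case (217,238), button (260,231), small tray (227,390), and big tray partly under the arm.

Possible mix-ups:
- **Case:** the yellow case at (247,395) top, or the orange tubes in the rack at (120,310) top. I choose the orange bar on the guard.
- **Tray:** the big one at (325,410) top. I choose the small one at (227,390).

```bash
python3 - <<'E'
from h import *
def fit(P,n):
    (c,s,a)=cv2.minAreaRect((P[:,:2]*1000).astype(np.float32)); print(n,len(P),np.round(c),np.round(s),round(a,1),"zmed",np.round(np.median(P[:,2]),4))
for cam in("top","scene"):
    im,d=grab_frame(cam)
    for n in("fixture","tray","case_mid","spare_mid","lid_tab"):
        for q in regions_of(cam,n)[:2]:
            P=cloud(cam,d,q["region"]); 
            if len(P)<15: continue
            print(cam,q["conf"],np.round(q["centre"]),end=" ")
            if n=="fixture": fit(P[(P[:,2]>.028)&(P[:,2]<.05)],n)
            elif n=="tray": fit(P[(P[:,2]>-.005)&(P[:,2]<.04)],n)
            elif n=="case_mid": fit(P[(P[:,2]>.112)&(P[:,2]<.135)] if (P[:,2]>.112).sum()>15 else P,n)
            else: fit(P,n)
    hsv=cv2.cvtColor(im,cv2.COLOR_RGB2HSV)
    g=(hsv[...,0]>50)&(hsv[...,0]<85)&(hsv[...,1]>110)&(hsv[...,2]>50)
    nn,l,st,ce=cv2.connectedComponentsWithStats(g.astype(np.uint8))
    for i in range(1,nn):
        if st[i,4]>20: print("green",ce[i][::-1],st[i,4],atz(cam,ce[i][::-1],.062))
    if cam=="top": a=cv2.resize(im[170:290,180:300],(600,600),interpolation=cv2.INTER_CUBIC)
    else: save(np.hstack([a[:,:400*0+400],cv2.resize(im[265:395,325:475],(400,600),interpolation=cv2.INTER_CUBIC)]),"pics/c1.png")
for n in("tube_red","oil","jar","driver","mug","gaugebox","tube_grey"):
    for q in pinpoint("top",n)[:1]: print(n,q["conf"],np.round(q["centre"]),np.round(atz("top",q["centre"],0),3))
E
```

```text
Traceback (most recent call last):
  File "h.py", line 21, in cloud
    o,d=ray(cam,(r,c)); out.append(o+d*dep[r,c])
        ~~~^^^^^^^^^^^
  File "h.py", line 5, in ray
    c=calibration(cam); xd=(rc[1]-c["cx"])/c["fx"]; yd=(rc[0]-c["cy"])/c["fy"]
ValueError: time passes only in moves, steps and waits
```

```bash
sed -i 's/^def ray/import functools\n_cal=calibration\ncalibration=functools.lru_cache(None)(lambda n:_cal(n))\ndef ray/' h.py; cat > m.py <<'E'
from h import *
def fit(P,n):
    if len(P)<5: print(n,"few");return
    (c,s,a)=cv2.minAreaRect((P[:,:2]*1000).astype(np.float32)); print(n,len(P),np.round(c),np.round(s),round(a,1),"zmed",np.round(np.median(P[:,2]),4))
for cam in("top","scene"):
    im,d=grab_frame(cam)
    for n in("fixture","tray","case_mid","spare_mid","lid_tab"):
        for q in regions_of(cam,n)[:2]:
            P=cloud(cam,d,q["region"]); 
            if len(P)<15: continue
            print(cam,round(q["conf"],2),np.round(q["centre"]),end=" ")
            if n=="fixture": fit(P[(P[:,2]>.028)&(P[:,2]<.05)],n)
            elif n=="tray": fit(P[(P[:,2]>-.005)&(P[:,2]<.04)],n)
            elif n=="case_mid": fit(P[(P[:,2]>.112)&(P[:,2]<.135)] if (P[:,2]>.112).sum()>15 else P,n)
            else: fit(P,n)
    hsv=cv2.cvtColor(im,cv2.COLOR_RGB2HSV)
    g=(hsv[...,0]>50)&(hsv[...,0]<85)&(hsv[...,1]>110)&(hsv[...,2]>50)
    nn,l,st,ce=cv2.connectedComponentsWithStats(g.astype(np.uint8))
    for i in range(1,nn):
        if st[i,4]>20: print("green",ce[i][::-1],st[i,4],atz(cam,ce[i][::-1],.062))
    if cam=="top": a=cv2.resize(im[180:290,200:290],(400,490),interpolation=cv2.INTER_CUBIC)
    else: save(np.hstack([a,cv2.resize(im[265:395,345:451],(400,490),interpolation=cv2.INTER_CUBIC)]),"pics/c1.png")
for n in("tube_red","oil","jar","driver","mug","gaugebox","tube_grey"):
    for q in pinpoint("top",n)[:1]: print(n,round(q["conf"],2),np.round(q["centre"]),np.round(atz("top",q["centre"],0),3))
E
python3 m.py
```

```text
top 0.84 [233. 243.] fixture 1902 [511. 215.] [161. 241.] 76.1 zmed 0.0393
top 0.56 [162. 307.] fixture 53 [708.  22.] [27. 58.] 9.8 zmed 0.042
top 0.89 [224. 387.] tray 2950 [ 533. -231.] [202. 150.] 5.8 zmed 0.0041
top 0.84 [366. 409.] tray 1428 [ 235. -288.] [191. 262.] 83.5 zmed 0.0057
top 0.71 [218. 237.] case_mid 244 [536. 212.] [80. 24.] 10.0 zmed 0.1201
top 0.49 [245. 397.] spare_mid 235 [ 471. -247.] [79. 24.] 86.9 zmed 0.0268
top 0.92 [221. 248.] lid_tab 2117 [538. 209.] [135. 163.] 75.5 zmed 0.0956
top 0.37 [246. 397.] lid_tab 253 [ 473. -247.] [81. 29.] 85.3 zmed 0.0265
green [259.875 230.5  ] 64 [0.41748071 0.23851064 0.062     ]
scene 0.67 [328. 396.] fixture 3765 [516. 215.] [161. 242.] 76.4 zmed 0.0383
scene 0.96 [164. 302.] tray 5417 [ 240. -312.] [241. 263.] 83.8 zmed 0.0053
scene 0.92 [236. 238.] tray 3622 [ 535. -230.] [194. 145.] 5.6 zmed 0.0041
scene 0.96 [309. 394.] case_mid 454 [540. 211.] [81. 24.] 9.8 zmed 0.1187
scene 0.68 [216. 253.] spare_mid 406 [ 468. -256.] [100.  42.] 87.9 zmed 0.0236
scene 0.82 [322. 397.] lid_tab 4146 [510. 189.] [188. 190.] 76.3 zmed 0.0944
green [295.58024691 435.32098765] 81 [0.4242486  0.23777037 0.062     ]
tube_red 0.48 [216. 318.] [ 0.562 -0.011  0.   ]
oil 0.67 [189. 320.] [ 0.646 -0.015  0.   ]
jar 0.92 [167. 308.] [0.714 0.025 0.   ]
driver 0.57 [260. 314.] [ 0.426 -0.001  0.   ]
mug 0.91 [251. 475.] [ 0.463 -0.481  0.   ]
gaugebox 0.93 [273. 164.] [0.38  0.451 0.   ]
tube_grey 0.62 [208. 164.] [0.577 0.463 0.   ]
```

View pics/c1.png

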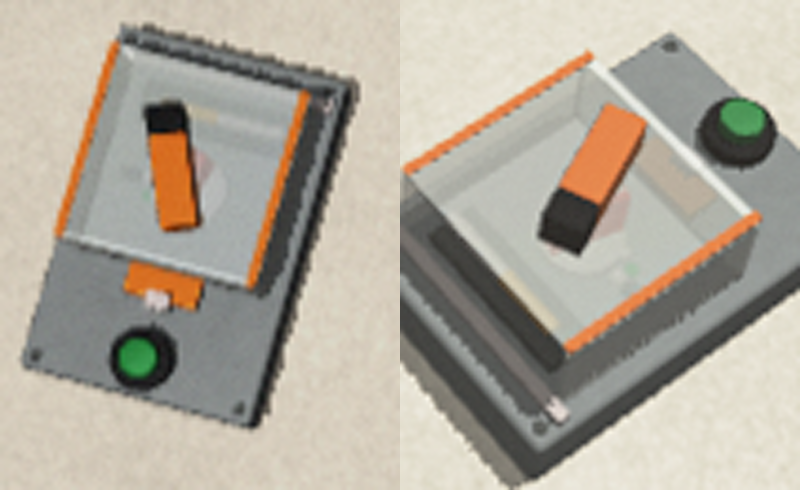

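The crop confirms the orange case with its black end lying on the clear guard. The orange tab and hook face the green button, and the fixture yaw is about -13.8°. The knob shows through the guard.

```bash
cat > go.py <<'E'
# usage: go.py x y z psi [tilt]  -> row values from present pose to target (psi = heading of tool x, tool down)
from h import *; import sys
x,y,z,psi=map(float,sys.argv[1:5]); tilt=float(sys.argv[5]) if len(sys.argv)>5 else 0
s=sense(); R0=Ro.from_rotvec(s["orientation"]); p=np.array(s["position"]); M=R0.as_matrix()
print("t",round(s["t"],2),"p",np.round(p,4),"psi",round(np.degrees(np.arctan2(M[1,0],M[0,0])),1),"z",np.round(M[:,2],3),"j",np.round(s["joint_pos"],2),"F",np.round(s["contact_force"],1),"op",round(s["opening"],3))
T=Ro.from_euler("z",psi,degrees=True)*Ro.from_euler("x",180,degrees=True)*Ro.from_euler("y",tilt,degrees=True)
for k in(0,180):
    TT=T*Ro.from_euler("z",k,degrees=True)
    print("xyz",np.round(R0.inv().apply(np.array([x,y,z])-p)*1000,1),"ang",np.round((R0.inv()*TT).as_rotvec(degrees=True),1))
E
python3 go.py 0.538 0.2115 0.22 10
```

```text
t 2.05 p [ 0.2519 -0.5719  0.2004] psi 23.8 z [ 0.  0. -1.] j [-1.33  0.53  1.43  0.    1.18 -0.18] F [ 0.9  0.2 -0.1] op 0.999
xyz [ 577.5 -601.7  -19.5] ang [-0.  -0.  13.8]
xyz [ 577.5 -601.7  -19.5] ang [   0.    -0.  -166.2]
```

```bash
python3 -m handwheel '{"jaw":[1,1,1,1,1,1,1,1],"xyz":[[577,-602,-20],[577,-602,-20],[577,-602,-20],[577,-602,-20],[577,-602,-20],[577,-602,-20],[577,-602,-20],[577,-602,-20]],"angular":[[0,0,14],[0,0,14],[0,0,14],[0,0,14],[0,0,14],[0,0,14],[0,0,14],[0,0,14]]}'; python3 go.py 0.538 0.2115 0.22 10
```

```text
t: 2.85
position: [0.3893, -0.1945, 0.2104]
orientation: [3.13, 0.266, 0.001]
contact_force: [0.9, -0.0, -0.1]
opening: 1.002
t 2.85 p [ 0.3893 -0.1945  0.2104] psi 9.7 z [ 0.001 -0.001 -1.   ] j [-0.72  0.26  1.87  0.    1.01  0.68] F [ 0.9 -0.  -0.1] op 1.002
xyz [ 215.2 -375.1   -9.7] ang [ 0.  -0.  -0.3]
xyz [ 215.2 -375.1   -9.7] ang [-1.000e-01 -1.000e-01  1.797e+02]
```

```bash
python3 -m handwheel '{"jaw":[1,1,1,1,1,1,1,1],"xyz":[[215,-375,-5],[215,-375,-5],[215,-375,-5],[215,-375,-5],[215,-375,-5],[215,-375,-5],[215,-375,-5],[215,-375,-5]],"angular":[[0,0,0],[0,0,0],[0,0,0],[0,0,0],[0,0,0],[0,0,0],[0,0,0],[0,0,0]]}'; python3 go.py 0.538 0.2115 0.16 10
```

```text
t: 3.65
position: [0.5265, 0.1817, 0.2149]
orientation: [3.13, 0.268, 0.001]
contact_force: [0.5, 0.1, 0.6]
opening: 0.998
t 3.65 p [0.5265 0.1817 0.2149] psi 9.8 z [ 0.001 -0.    -1.   ] j [ 0.13  0.42  1.59 -0.    1.13  1.53] F [0.5 0.1 0.6] op 0.998
xyz [ 16.4 -27.4  54.9] ang [ 0.  -0.  -0.2]
xyz [ 16.4 -27.4  54.9] ang [-1.000e-01 -0.000e+00  1.798e+02]
```

```bash
python3 -m handwheel '{"jaw":[1,1],"xyz":[[0,0,0],[0,0,0]],"angular":[[0,0,0],[0,0,0]]}'; python3 go.py 0.538 0.2115 0.16 10
```

```text
t: 3.85
position: [0.5257, 0.1804, 0.2144]
orientation: [3.129, 0.272, -0.001]
contact_force: [1.0, -1.0, -0.2]
opening: 1.0
t 3.85 p [0.5257 0.1804 0.2144] psi 9.9 z [-0.001 -0.001 -1.   ] j [ 0.13  0.42  1.59 -0.    1.13  1.53] F [ 1.  -1.  -0.2] op 1.0
xyz [ 17.5 -28.5  54.4] ang [ 0.   0.  -0.1]
xyz [ 17.5 -28.5  54.4] ang [ 1.000e-01 -0.000e+00  1.799e+02]
```

```bash
python3 -m handwheel '{"jaw":[1,1,1,1,1,0.2,0.2,0.2],"xyz":[[17,-28,40],[17,-28,80],[17,-28,105],[17,-28,113],[17,-28,113],[17,-28,113],[17,-28,113],[17,-28,113]],"angular":[[0,0,0],[0,0,0],[0,0,0],[0,0,0],[0,0,0],[0,0,0],[0,0,0],[0,0,0]]}'; python3 -m handwheel '{"jaw":[0.1,0.1,0.1,0.1],"xyz":[[0,0,0],[0,0,0],[0,0,0],[0,0,0]],"angular":[[0,0,0],[0,0,0],[0,0,0],[0,0,0]]}'; python3 go.py 0.574 -0.2265 0.24 95.7
```

```text
t: 4.65
position: [0.5391, 0.2099, 0.1033]
orientation: [-3.13, -0.267, -0.005]
contact_force: [-0.1, -0.4, 0.2]
opening: 0.812
t: 5.05
position: [0.538, 0.21, 0.1017]
orientation: [3.13, 0.268, 0.0]
contact_force: [0.2, 1.0, -0.0]
opening: 0.448
t 5.05 p [0.538  0.21   0.1017] psi 9.8 z [ 0. -0. -1.] j [ 0.18  0.59  1.64 -0.    0.9   1.58] F [ 0.2  1.  -0. ] op 0.448
xyz [ -38.6  436.3 -138.3] ang [  0.   -0.  -85.9]
xyz [ -38.6  436.3 -138.3] ang [-0.  -0.  94.1]
```

```bash
python3 -m handwheel '{"jaw":[0.1,0.1,0.1,0.1,0.1,0.1],"xyz":[[0,0,0],[0,0,0],[0,0,0],[0,0,0],[0,0,-30],[0,0,-80]],"angular":[[0,0,0],[0,0,0],[0,0,0],[0,0,0],[0,0,0],[0,0,0]]}'; python3 go.py 0.574 -0.2265 0.24 95.7
```

```text
t: 5.65
position: [0.5351, 0.2093, 0.1791]
orientation: [3.129, 0.267, -0.015]
contact_force: [0.7, 0.0, 0.3]
opening: 0.106
t 5.65 p [0.5351 0.2093 0.1791] psi 9.8 z [-0.009 -0.002 -1.   ] j [ 0.18  0.49  1.58 -0.    1.08  1.58] F [0.7 0.  0.3] op 0.106
xyz [-36.  436.1 -60.5] ang [ -0.4   0.4 -85.9]
xyz [-36.  436.1 -60.5] ang [ 0.4  0.4 94.1]
```

```bash
python3 - <<'E'
from h import *
im,d=grab_frame("scene"); save(cv2.resize(im[180:400,250:530],(800,600)),"pics/c2.png")
E
```

```text
(no output)
```

View pics/c2.png

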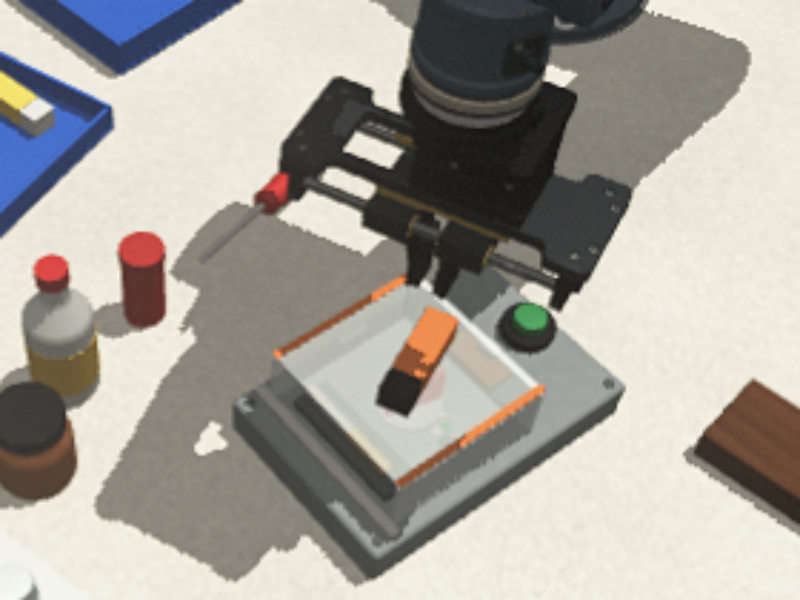

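```bash
python3 - <<'E'
from h import *
s=sense();print(s["position"],proj("scene",s["position"]),[np.round(proj("scene",[.538,.2115,z])) for z in(.121,.109)])
im,d=grab_frame("scene")
for q in regions_of("scene","case_mid")[:2]:
    P=cloud("scene",d,q["region"]);P=P[P[:,2]>.112];print(q["conf"],np.round(q["centre"]),cv2.minAreaRect((P[:,:2]*1000).astype(np.float32)))
for r,c in [(283,394),(287,406),(275,398),(292,404)]:
    o,dd=ray("scene",(r,c)); print(r,c,o+dd*d[r,c])
E
```

```text
[0.5420251  0.2109022  0.18974501] [287.82919806 400.01754342] [array([308., 397.]), array([311., 396.])]
0.96 [311. 397.] ((539.5096435546875, 210.5785369873047), (81.82085418701172, 24.826393127441406), 9.352869987487793)
283 394 [0.55516194 0.20390987 0.21184735]
287 406 [0.42836229 0.17069277 0.03777385]
275 398 [0.5490806  0.20567465 0.23040744]
292 404 [0.48035263 0.19217858 0.09404716]
```

The crop shows the case still on the guard at (415,360) and unmoved, with the closed fingers above it at (435,285). The first grasp didn't hold, so I'll grip lower and check the opening before lifting.

```bash
python3 go.py 0.539 0.2115 0.099 9.6; python3 -m handwheel '{"jaw":[0.8,0.8,0.8,0.8,0.8,0.8,0.8,0.8],"xyz":[[0,0,0],[0,0,0],[0,0,0],[0,0,0],[0,0,0],[0,0,0],[0,0,0],[0,0,25]],"angular":[[0,0,0],[0,0,0],[0,0,0],[0,0,0],[0,0,0],[0,0,0],[0,0,0],[0,0,0]]}';python3 go.py 0.539 0.2115 0.099 9.6
```

```text
t 5.8 p [0.5409 0.2105 0.1853] psi 9.8 z [ 0.009  0.002 -1.   ] j [0.18 0.48 1.57 0.   1.08 1.58] F [-0.4  0.6 -0.2] op 0.103
xyz [-2.4 -1.3 86.2] ang [-0.  -0.5  0.2]
xyz [-2.4 -1.3 86.2] ang [   0.8   -0.  -179.8]
t: 6.6
position: [0.5412, 0.2106, 0.1595]
orientation: [-3.129, -0.267, -0.013]
contact_force: [0.6, 1.0, 0.6]
opening: 0.741
t 6.6 p [0.5412 0.2106 0.1595] psi 9.8 z [ 0.008  0.002 -1.   ] j [0.18 0.51 1.59 0.   1.02 1.58] F [0.6 1.  0.6] op 0.741
xyz [-2.5 -1.2 60.5] ang [-0.  -0.5  0.2]
xyz [-2.5 -1.2 60.5] ang [   0.8   -0.  -179.8]
```

```bash
python3 -m handwheel '{"jaw":[0.8,0.8,0.8,0.8,0,0,0,0],"xyz":[[0,0,30],[0,0,50],[0,0,57],[0,0,57],[0,0,57],[0,0,57],[0,0,57],[0,0,57]],"angular":[[0,0,0],[0,0,0],[0,0,0],[0,0,0],[0,0,0],[0,0,0],[0,0,0],[0,0,0]]}'; python3 -m handwheel '{"jaw":[0,0,0,0],"xyz":[[0,0,0],[0,0,0],[0,0,0],[0,0,0]],"angular":[[0,0,0],[0,0,0],[0,0,0],[0,0,0]]}';python3 go.py 0.539 0.2115 0.099 9.6
```

```text
t: 7.4
position: [0.5385, 0.2101, 0.1005]
orientation: [-3.13, -0.268, -0.003]
contact_force: [0.4, -1.6, 0.0]
opening: 0.519
t: 7.8
position: [0.5379, 0.2099, 0.0996]
orientation: [-3.13, -0.267, 0.0]
contact_force: [0.5, -0.1, -0.6]
opening: 0.159
t 7.8 p [0.5379 0.2099 0.0996] psi 9.8 z [-0. -0. -1.] j [0.18 0.6  1.64 0.   0.9  1.58] F [ 0.5 -0.1 -0.6] op 0.159
xyz [ 1.3 -1.3  0.6] ang [-0.   0.   0.2]
xyz [ 1.3 -1.3  0.6] ang [  -0.    -0.  -179.8]
```

```bash
python3 -m handwheel '{"jaw":[0,0,0],"xyz":[[0,0,0],[0,0,0],[0,0,0]],"angular":[[0,0,0],[0,0,0],[0,0,0]]}'; python3 - <<'E'
from h import *
im,d=grab_frame("scene"); save(cv2.resize(im[220:360,310:490],(800,600),interpolation=cv2.INTER_CUBIC),"pics/c3.png")
E
```

```text
t: 8.1
position: [0.538, 0.2099, 0.0996]
orientation: [3.13, 0.268, -0.0]
contact_force: [0.4, -0.7, 0.2]
opening: 0.011
```

View pics/c3.png

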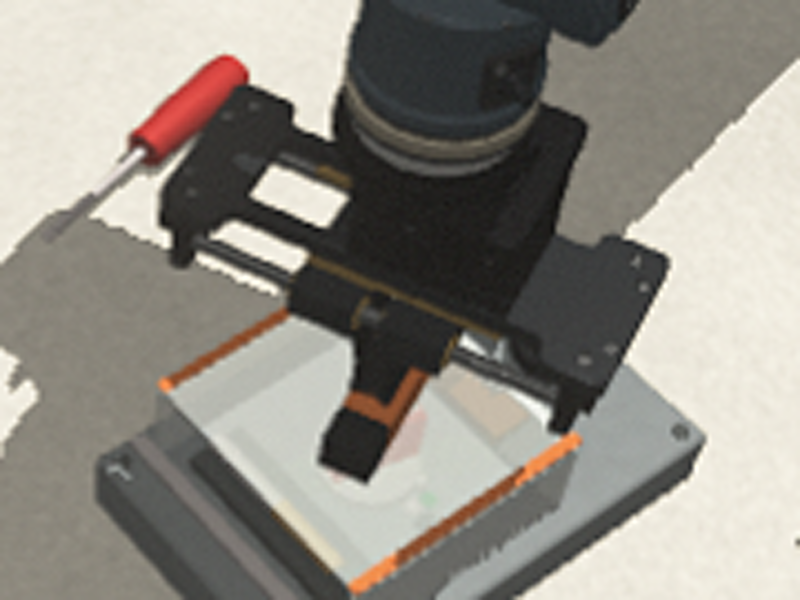

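The crop shows the fingers fully shut with their tips at about (375,410), right over the top face of the case. They seem to be above it rather than around it, so I'll measure the real tip height.

```bash
python3 - <<'E'
from h import *
s=sense();p=s["position"];print(p,proj("scene",p),"crop x,y",(proj("scene",p)[1]-310)*800/180,(proj("scene",p)[0]-220)*600/140)
im,d=grab_frame("scene")
for cy,cx in [(330,375),(350,375),(370,372),(390,370),(405,370),(420,365),(440,355),(465,345),(385,410),(370,415)]:
    r,c=round(220+cy*140/600),round(310+cx*180/800)
    o,dd=ray("scene",(r,c)); print(cy,cx,np.round(o+dd*d[r,c],4),im[r,c])
im,d=grab_frame("top")
for q in regions_of("scene","case_mid")[:1]: print(q["conf"],q["centre"])
E
```

```text
[0.53798282 0.20994159 0.09964329] [313.60856404 395.29347252] crop x,y 379.0821000867178 401.1795601870968
330 375 [0.578  0.2202 0.2089] [39 37 34]
350 375 [0.5511 0.2089 0.153 ] [39 38 37]
370 372 [0.5509 0.2104 0.141 ] [39 38 36]
390 370 [0.5505 0.2101 0.1235] [39 38 34]
405 370 [0.5543 0.2132 0.1206] [142  83  49]
420 365 [0.5631 0.2169 0.1209] [38 38 39]
440 355 [0.572  0.2191 0.1165] [43 43 41]
465 345 [0.5781 0.22   0.1073] [39 38 36]
385 410 [0.5343 0.2205 0.1182] [134  78  50]
370 415 [0.5271 0.2175 0.1208] [119  72  44]
0.7 [317.3, 392.4]
```

Depth shows the finger's front face ending at z≈0.123 while the reported TCP is 0.0996. The real tips seem to be about 20 mm higher than reported. I'll lift and measure the tip properly.

```bash
python3 -m handwheel '{"jaw":[0,0,0,0],"xyz":[[0,0,-30],[0,0,-60],[0,0,-60],[0,0,-60]],"angular":[[0,0,0],[0,0,0],[0,0,0],[0,0,0]]}'; python3 - <<'E'
from h import *
for cam in("scene","top"):
    s=sense();p=np.array(s["position"])
    im,d=grab_frame(cam); m=np.zeros(d.shape,bool)
    r,c=np.round(proj(cam,p)).astype(int); m[r-45:r+45,c-45:c+45]=1
    m&=(im.max(2)<75)
    P=cloud(cam,d,m); P=P[(np.abs(P[:,:2]-p[:2])<.03).all(1)&(P[:,2]>p[2]-.02)]
    print(p,len(P))
    for lo in np.arange(-.02,.06,.004):
        k=P[(P[:,2]-p[2]>=lo)&(P[:,2]-p[2]<lo+.004)]
        if len(k): print(round(lo,3),len(k),np.round(k.mean(0),4),np.round(np.ptp(k,axis=0),3))
E
```

```text
t: 8.7
position: [0.5382, 0.21, 0.1602]
orientation: [-3.13, -0.268, -0.002]
contact_force: [0.6, 0.3, -0.2]
opening: 0.005
[0.53822347 0.21000672 0.16021599] 640
0.02 6 [0.5481 0.208  0.1828] [0.022 0.012 0.002]
0.024 16 [0.5471 0.2131 0.1866] [0.024 0.014 0.003]
0.028 13 [0.5495 0.2127 0.1903] [0.014 0.016 0.004]
0.032 16 [0.5503 0.2103 0.1942] [0.02  0.017 0.004]
0.036 18 [0.5501 0.2131 0.1984] [0.016 0.016 0.004]
0.04 13 [0.5514 0.2104 0.2024] [0.005 0.015 0.004]
0.044 12 [0.5515 0.2101 0.2065] [0.006 0.015 0.003]
0.048 15 [0.5517 0.2121 0.2103] [0.005 0.018 0.003]
0.052 17 [0.5521 0.211  0.2143] [0.007 0.021 0.004]
0.056 14 [0.5523 0.2103 0.218 ] [0.005 0.02  0.004]
[0.53740215 0.2098272  0.1592543 ] 170
```

Measured tip is about 21 mm above the reported TCP, so I'll work with tip = reported z + 0.020 and watch forces on contact.

```bash
python3 -m handwheel '{"jaw":[0.7,0.7,0.7,0.7,0.7,0.7,0.7,0.7],"xyz":[[1,-1,0],[1,-1,0],[1,-1,0],[1,-1,0],[1,-1,0],[1,-1,0],[1,-1,20],[1,-1,40]],"angular":[[0,0,0],[0,0,0],[0,0,0],[0,0,0],[0,0,0],[0,0,0],[0,0,0],[0,0,0]]}'; python3 -m handwheel '{"jaw":[0.7,0.7,0.7,0.7,0.7],"xyz":[[0,0,20],[0,0,30],[0,0,36],[0,0,39],[0,0,39]],"angular":[[0,0,0],[0,0,0],[0,0,0],[0,0,0],[0,0,0]]}'; python3 -m handwheel '{"jaw":[0,0,0,0,0,0,0],"xyz":[[0,0,0],[0,0,0],[0,0,0],[0,0,0],[0,0,0],[0,0,0],[0,0,0]],"angular":[[0,0,0],[0,0,0],[0,0,0],[0,0,0],[0,0,0],[0,0,0],[0,0,0]]}'
```

```text
t: 9.6
position: [0.5396, 0.2113, 0.12]
orientation: [-3.13, -0.267, -0.004]
contact_force: [-0.1, -0.0, -0.2]
opening: 0.642
t: 10.1
position: [0.5391, 0.2112, 0.0809]
orientation: [-3.13, -0.267, -0.001]
contact_force: [-0.2, -0.2, 0.0]
opening: 0.7
t: 10.8
position: [0.5389, 0.2112, 0.0808]
orientation: [-3.13, -0.267, -0.0]
contact_force: [-0.9, 0.5, 0.8]
opening: 0.271
```

```bash
python3 -m handwheel '{"jaw":[0,0,0,0,0,0],"xyz":[[0,0,-10],[0,0,-40],[0,0,-80],[0,0,-120],[0,0,-120],[0,0,-120]],"angular":[[0,0,0],[0,0,0],[0,0,0],[0,0,0],[0,0,0],[0,0,0]]}'; python3 go.py 0.574 -0.2265 0.18 95.7
```

```text
t: 11.4
position: [0.5392, 0.2111, 0.2022]
orientation: [-3.13, -0.267, -0.004]
contact_force: [0.0, 0.1, -1.8]
opening: 0.27
t 11.4 p [0.5392 0.2111 0.2022] psi 9.8 z [ 0.003  0.    -1.   ] j [ 0.18  0.46  1.55 -0.    1.13  1.58] F [ 0.   0.1 -1.8] op 0.27
xyz [-40.1 437.2  22.1] ang [  0.1  -0.1 -85.9]
xyz [-40.1 437.2  22.1] ang [-0.1 -0.1 94.1]
```

```bash
python3 -m handwheel '{"jaw":[0,0,0,0,0,0,0,0],"xyz":[[-40,437,0],[-40,437,0],[-40,437,0],[-40,437,0],[-40,437,0],[-40,437,0],[-40,437,0],[-40,437,0]],"angular":[[0,0,-86],[0,0,-86],[0,0,-86],[0,0,-86],[0,0,-86],[0,0,-86],[0,0,-86],[0,0,-86]]}';python3 -m handwheel '{"jaw":[0,0],"xyz":[[0,0,0],[0,0,0]],"angular":[[0,0,0],[0,0,0]]}'; python3 go.py 0.574 -0.2265 0.1 95.7
```

```text
t: 12.2
position: [0.567, -0.1609, 0.1986]
orientation: [-2.505, -1.889, 0.003]
contact_force: [1.5, -0.3, -1.9]
opening: 0.272
t: 12.4
position: [0.5671, -0.1604, 0.1987]
orientation: [-2.514, -1.877, 0.003]
contact_force: [0.5, 0.3, -0.9]
opening: 0.269
t 12.4 p [ 0.5671 -0.1604  0.1987] psi 73.5 z [-0.004  0.002 -1.   ] j [-0.47  0.48  1.52  0.    1.14 -0.18] F [ 0.5  0.3 -0.9] op 0.269
xyz [-61.6  25.8  98.5] ang [ -0.2  -0.1 -22.2]
xyz [-61.6  25.8  98.5] ang [ -0.2   0.3 157.8]
```

```bash
python3 -m handwheel '{"jaw":[0,0,0,0,0,0],"xyz":[[-30,13,0],[-62,26,20],[-62,26,60],[-62,26,98],[-62,26,98],[-62,26,98]],"angular":[[0,0,-8],[0,0,-16],[0,0,-22],[0,0,-22],[0,0,-22],[0,0,-22]]}'; python3 go.py 0.574 -0.2265 -0.01 95.7
python3 - <<'E'
from h import *
im,d=grab_frame("scene")
for n in("case_mid","tray","spare_mid"):
    for q in regions_of("scene",n)[:2]:
        P=cloud("scene",d,q["region"]); 
        print(n,round(q["conf"],2),np.round(q["centre"]),P.min(0).round(3),P.max(0).round(3),[np.round(v,1) for v in cv2.minAreaRect((P[:,:2]*1000).astype(np.float32))])
save(cv2.resize(im[140:310,140:340],(700,600),interpolation=cv2.INTER_CUBIC),"pics/c4.png")
E
```

```text
t: 13.0
position: [0.5756, -0.2245, 0.102]
orientation: [-2.105, -2.328, 0.001]
contact_force: [0.5, -0.1, -0.1]
opening: 0.276
t 13.0 p [ 0.5756 -0.2245  0.102 ] psi 95.8 z [-0.003  0.002 -1.   ] j [-0.55  0.64  1.53  0.    0.97 -0.65] F [ 0.5 -0.1 -0.1] op 0.276
xyz [ -2.   -1.5 112. ] ang [-0.1 -0.1  0.1]
xyz [ -2.   -1.5 112. ] ang [   0.2   -0.2 -179.9]
case_mid 0.76 [216. 232.] [ 0.564 -0.234  0.117] [ 0.592 -0.186  0.144] [array([ 578.8, -209.2]), array([27. , 47.9]), np.float64(3.7)]
case_mid 0.61 [322. 392.] [ 0.399  0.089 -0.006] [0.625 0.288 0.1  ] [array([510.2, 190. ]), array([187.4, 190.6]), np.float64(76.0)]
tray 0.84 [236. 240.] [ 0.413 -0.331 -0.005] [ 0.637 -0.15   0.141] [array([ 525.1, -242.9]), array([216.1, 169.4]), np.float64(5.9)]
tray 0.76 [165. 304.] [ 0.104 -0.426 -0.006] [ 0.497 -0.181  0.197] [array([ 299.2, -309.9]), array([243.5, 385.9]), np.float64(87.5)]
spare_mid 0.84 [216. 251.] [ 0.464 -0.289  0.003] [ 0.492 -0.208  0.033] [array([ 477.7, -248.3]), array([81.1, 25.5]), np.float64(87.2)]
```

View pics/c4.png

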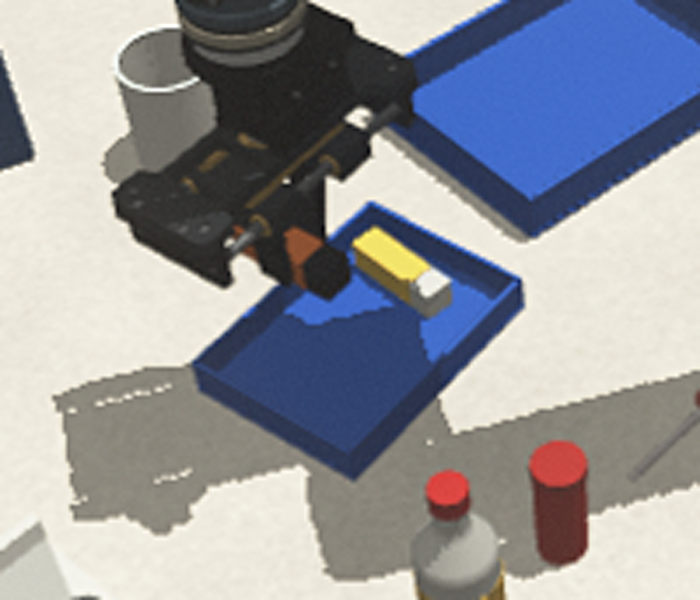

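The crop shows the case held level at (300,265), aligned across the tray. The yellow case at (400,275) is clear. Now lowering.

```bash
python3 -m handwheel '{"jaw":[0,0,0,0,0,0],"xyz":[[-1,0,40],[-2,0,80],[-2,0,100],[-2,0,108],[-2,0,110],[-2,0,110]],"angular":[[0,0,0],[0,0,0],[0,0,0],[0,0,0],[0,0,0],[0,0,0]]}';python3 -m handwheel '{"jaw":[0,0],"xyz":[[0,0,1.5],[0,0,3]],"angular":[[0,0,0],[0,0,0]]}'
```

```text
t: 13.8
position: [0.5776, -0.2292, -0.0059]
orientation: [2.106, 2.327, 0.001]
contact_force: [-0.2, -1.0, -0.1]
opening: 0.272
t: 14.0
position: [0.5774, -0.2292, -0.0089]
orientation: [2.106, 2.327, 0.001]
contact_force: [-0.8, 0.3, -1.7]
opening: 0.272
```

```bash
python3 -m handwheel '{"jaw":[0,0,0],"xyz":[[0,0,2],[0,0,3],[0,0,3]],"angular":[[0,0,0],[0,0,0],[0,0,0]]}';python3 -m handwheel '{"jaw":[0,0],"xyz":[[0,0,1],[0,0,1]],"angular":[[0,0,0],[0,0,0]]}'
```

```text
t: 14.3
position: [0.5769, -0.2289, -0.0119]
orientation: [2.107, 2.328, 0.0]
contact_force: [-1.6, -0.1, 5.9]
opening: 0.272
t: 14.5
position: [0.5769, -0.2289, -0.012]
orientation: [2.107, 2.328, 0.0]
contact_force: [-2.4, 0.5, 11.9]
opening: 0.273
```

Contact made; releasing and retracting.

```bash
python3 -m handwheel '{"jaw":[0.45,0.45,0.45,0.45,0.45,0.45,0.45,0.45],"xyz":[[0,0,-1],[0,0,-1],[0,0,-1],[0,0,-1],[0,0,-40],[0,0,-90],[0,0,-140],[0,0,-190]],"angular":[[0,0,0],[0,0,0],[0,0,0],[0,0,0],[0,0,0],[0,0,0],[0,0,0],[0,0,0]]}'; python3 go.py 0.421 0.2376 0.11 76.2
python3 - <<'E'
from h import *
im,d=grab_frame("scene")
for n in("case_mid","spare_mid"):
    for q in regions_of("scene",n)[:2]:
        P=cloud("scene",d,q["region"]); P=P[P[:,2]>.02]
        print(n,round(q["conf"],2),np.round(q["centre"]),P.max(0).round(3),[np.round(v,1) for v in cv2.minAreaRect((P[:,:2]*1000).astype(np.float32))])
E
```

```text
t: 15.3
position: [0.5759, -0.2283, 0.177]
orientation: [-2.107, -2.328, 0.0]
contact_force: [0.1, -1.8, 0.1]
opening: 0.45
t 15.3 p [ 0.5759 -0.2283  0.177 ] psi 95.7 z [-0.001  0.001 -1.   ] j [-0.56  0.55  1.47  0.    1.13 -0.66] F [ 0.1 -1.8  0.1] op 0.45
xyz [ 478.9 -107.8   67.4] ang [-0.1 -0.  19.5]
xyz [ 478.9 -107.8   67.4] ang [ 0.000e+00 -1.000e-01 -1.605e+02]
case_mid 0.9 [243. 231.] [ 0.598 -0.191  0.031] [array([ 581.6, -233.3]), array([27.7, 85.2]), np.float64(4.9)]
case_mid 0.62 [235. 242.] [ 0.637 -0.151  0.033] [array([ 534.8, -229.9]), array([193.7, 143.8]), np.float64(5.6)]
spare_mid 0.59 [216. 252.] [ 0.491 -0.208  0.032] [array([ 477.5, -249.6]), array([83.2, 26.9]), np.float64(84.2)]
spare_mid 0.23 [235. 242.] [ 0.637 -0.151  0.033] [array([ 534.8, -229.9]), array([193.7, 143.8]), np.float64(5.6)]
```

The case lies flat at (0.58,-0.233), in the free half. Next is the button, with the tool heading 166° so the gripper body stays clear of the rising guard.

```bash
python3 -m handwheel '{"jaw":[0,0,0,0,0,0,0,0],"xyz":[[479,-108,0],[479,-108,0],[479,-108,0],[479,-108,0],[479,-108,0],[479,-108,0],[479,-108,0],[479,-108,0]],"angular":[[0,0,-70],[0,0,-70],[0,0,-70],[0,0,-70],[0,0,-70],[0,0,-70],[0,0,-70],[0,0,-70]]}';python3 go.py 0.421 0.2376 0.07 166.2
```

```text
t: 16.25
position: [0.4477, 0.1525, 0.174]
orientation: [-0.415, -3.11, 0.001]
contact_force: [0.1, 0.8, 0.2]
opening: 0.01
t 16.25 p [0.4477 0.1525 0.174 ] psi 164.8 z [-0.004 -0.    -1.   ] j [ 0.09  0.37  1.83  0.    0.95 -1.21] F [0.1 0.8 0.2] op 0.01
xyz [ 47.8  75.2 104.1] ang [-0.1 -0.2 -1.4]
xyz [ 47.8  75.2 104.1] ang [-3.000e-01  1.000e-01  1.786e+02]
```

```bash
python3 -m handwheel '{"jaw":[0,0,0,0,0,0],"xyz":[[24,38,10],[48,75,40],[48,75,80],[48,75,108],[48,75,108],[48,75,108]],"angular":[[0,0,-1.4],[0,0,-1.4],[0,0,-1.4],[0,0,-1.4],[0,0,-1.4],[0,0,-1.4]]}';python3 go.py 0.421 0.2376 0.043 166.2
python3 - <<'E'
from h import *
for cam in ("top","scene"):
    im,d=grab_frame(cam)
    for q in pinpoint(cam,"release_top")[:1]: print(cam,q["conf"],q["centre"],atz(cam,q["centre"],.062))
p=sense()["position"]; p[2]+=.02; print(proj("scene",p))
save(cv2.resize(im[230:350,370:530],(800,600),interpolation=cv2.INTER_CUBIC),"pics/c5.png")
E
```

```text
t: 16.85
position: [0.4228, 0.2357, 0.0667]
orientation: [-0.386, -3.114, 0.002]
contact_force: [-0.6, -0.5, 0.6]
opening: 0.004
t 16.85 p [0.4228 0.2357 0.0667] psi 165.9 z [-0.003 -0.001 -1.   ] j [ 0.28  0.57  1.9  -0.    0.68 -1.05] F [-0.6 -0.5  0.6] op 0.004
xyz [ 2.1  1.4 23.7] ang [-0.1 -0.2 -0.3]
xyz [ 2.1  1.4 23.7] ang [ -0.3   0.2 179.7]
scene 0.68 [215.3, 252.1] [ 0.50436927 -0.22132485  0.062     ]
[287.79186427 436.64166525]
```

View pics/c5.png

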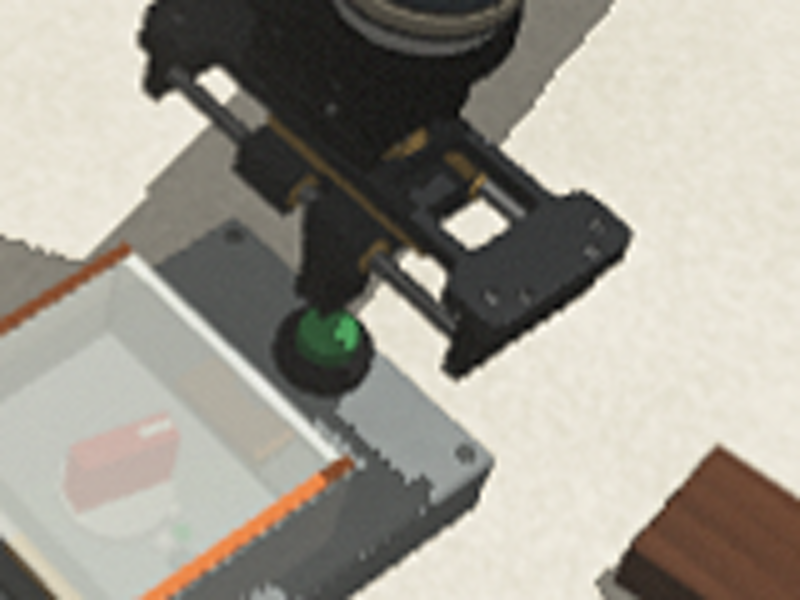

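The fingers at (330,290) sit just above the green button at (330,330). Through the guard, the knob's white mark at (155,430) points to the front. Pressing now.

```bash
python3 -m handwheel '{"jaw":[0,0,0,0],"xyz":[[2,0,15],[2,0,23],[2,0,26],[2,0,29]],"angular":[[0,0,0],[0,0,0],[0,0,0],[0,0,0]]}'; python3 -m handwheel '{"jaw":[0,0],"xyz":[[0,0,1.5],[0,0,3]],"angular":[[0,0,0],[0,0,0]]}';python3 -m handwheel '{"jaw":[0,0],"xyz":[[0,0,1],[0,0,1.5]],"angular":[[0,0,0],[0,0,0]]}'
```

```text
t: 17.45
position: [0.4223, 0.2365, 0.039]
orientation: [0.387, 3.117, 0.0]
contact_force: [-0.0, -0.5, 3.0]
opening: 0.004
t: 17.65
position: [0.4223, 0.2365, 0.0361]
orientation: [0.386, 3.117, 0.0]
contact_force: [-0.8, -0.8, 4.1]
opening: 0.005
t: 17.85
position: [0.4222, 0.2365, 0.0344]
orientation: [0.386, 3.117, -0.0]
contact_force: [0.3, -1.1, 5.1]
opening: 0.003
```

```bash
python3 -m handwheel '{"jaw":[0,0,0],"xyz":[[0,0,1.5],[0,0,2],[0,0,2]],"angular":[[0,0,0],[0,0,0],[0,0,0]]}'; python3 - <<'E'
from h import *
im,d=grab_frame("scene")
P=cloud("scene",d,(np.indices(d.shape)[0]>200)&(np.indices(d.shape)[0]<400)&(np.indices(d.shape)[1]>300)&(np.indices(d.shape)[1]<480))
ex=np.array([.971,-.238]);ey=np.array([.238,.971]);q=P[:,:2]-[.523,.2126];u=q@ex;v=q@ey
m=(abs(v)<.075)&(u>-.06)&(u<.13)&(P[:,2]>.1);print(m.sum(),P[m][:,2].max() if m.any() else 0)
E
```

```text
t: 18.15
position: [0.4223, 0.2365, 0.034]
orientation: [0.386, 3.116, 0.0]
contact_force: [-2.6, -3.0, 19.5]
opening: 0.009
4271 0.3607781831715726
```

Hit the stop at 19.5 N. Backing off and checking the guard.

```bash
python3 -m handwheel '{"jaw":[0,0,0,0,0,0,0,0],"xyz":[[0,0,-10],[10,0,-50],[30,0,-100],[30,0,-140],[30,0,-140],[30,0,-140],[30,0,-140],[30,0,-140]],"angular":[[0,0,0],[0,0,0],[0,0,0],[0,0,0],[0,0,0],[0,0,0],[0,0,0],[0,0,0]]}'; cat > lid.py <<'E'
from h import *
im,d=grab_frame("scene"); save(cv2.resize(im[150:410,300:560],(600,600),interpolation=cv2.INTER_CUBIC),"pics/"+__import__("sys").argv[1])
hsv=cv2.cvtColor(im,cv2.COLOR_RGB2HSV); m=(hsv[...,0]<18)&(hsv[...,1]>140)&(hsv[...,2]>90); m[:,:320]=0;m[:200]=0;m[400:]=0;m[:,480:]=0
P=cloud("scene",d,m); ex=np.array([.971,-.238]);ey=np.array([.238,.971]);q=P[:,:2]-[.523,.2126]
U=np.c_[q@ex,q@ey,P[:,2]]; U=U[(abs(U[:,1])<.085)&(abs(U[:,0])<.2)]
for v0 in(-.075,-.045,-.015,.015,.045):
    k=U[(U[:,1]>v0)&(U[:,1]<v0+.03)]
    if len(k)>3: a=k[k[:,2].argmax()];b=k[k[:,0].argmin()];print(v0,len(k),"highest",a.round(3),"front",b.round(3))
for n in("lid_tab",): print([(round(q["conf"],2),np.round(q["centre"])) for q in pinpoint("scene",n)[:2]])
E
python3 lid.py c6.png; python3 go.py 0.421 0.2376 0.07 166.2
```

```text
t: 19.0
position: [0.3919, 0.2435, 0.1706]
orientation: [-0.387, -3.114, 0.002]
contact_force: [0.1, -0.3, -0.4]
opening: 0.007
-0.075 123 highest [ 0.051 -0.065  0.178] front [ 0.049 -0.066  0.172]
-0.045 43 highest [-0.001 -0.02   0.161] front [-0.005 -0.024  0.156]
-0.015 155 highest [0.001 0.009 0.163] front [-0.007  0.003  0.156]
0.015 61 highest [-0.002  0.02   0.16 ] front [-0.006  0.017  0.156]
0.045 180 highest [0.051 0.064 0.177] front [0.048 0.064 0.173]
[(0.88, array([292., 407.])), (0.2, array([243., 229.]))]
t 19.1 p [0.3921 0.2436 0.1708] psi 165.8 z [-0.003 -0.001 -1.   ] j [ 0.31  0.36  1.86  0.    0.93 -1.01] F [0.1 0.3 0.4] op 0.005
xyz [-29.8   1.4 100.7] ang [-0.1 -0.2 -0.4]
xyz [-29.8   1.4 100.7] ang [-3.000e-01  1.000e-01  1.796e+02]
```

View pics/c6.png

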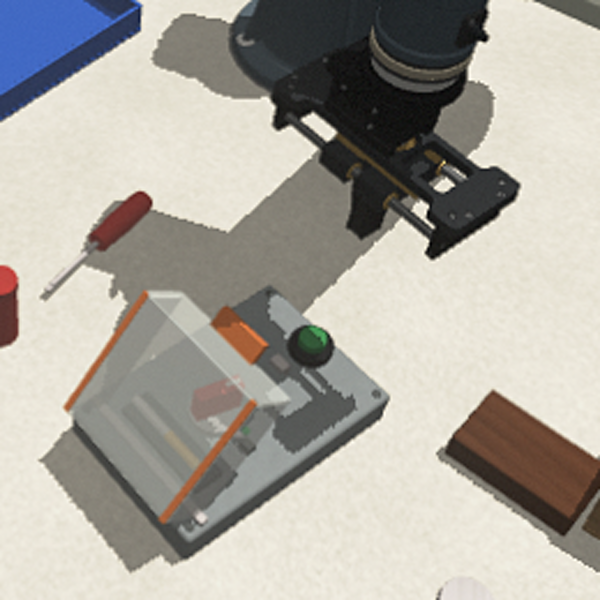

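The guard popped up: the tab is at (240,335) in the crop, about 0.9 rad, and the latch is clear. Now pushing the tab back along its arc with the closed fingertips.

```bash
python3 -m handwheel '{"jaw":[0,0,0,0,0,0,0,0],"xyz":[[-40,0,20],[-80,1,43],[-100,1,43],[-110,1,42],[-120,1,39],[-132,1,35],[-144,1,29],[-156,1,23]],"angular":[[0,0,0],[0,0,0],[0,0,0],[0,0,0],[0,0,0],[0,0,0],[0,0,0],[0,0,0]]}'; python3 -m handwheel '{"jaw":[0,0,0,0],"xyz":[[-12,0,-3],[-24,0,-6],[-36,0,-9],[-48,0,-10]],"angular":[[0,0,0],[0,0,0],[0,0,0],[0,0,0]]}'; python3 go.py 0.62 0.189 0.157 166.2
```

```text
t: 19.9
position: [0.5449, 0.2069, 0.1503]
orientation: [0.386, 3.117, 0.0]
contact_force: [0.3, 0.1, -0.3]
opening: 0.004
t: 20.3
position: [0.5919, 0.1949, 0.1595]
orientation: [0.386, 3.117, 0.0]
contact_force: [-0.2, -0.2, -0.7]
opening: 0.005
t 20.3 p [0.5919 0.1949 0.1595] psi 165.9 z [ 0.  0. -1.] j [ 0.14  0.57  1.48  0.    1.09 -1.19] F [-0.2 -0.2 -0.7] op 0.005
xyz [-28.7   1.2   2.5] ang [ 0.   0.  -0.3]
xyz [-28.7   1.2   2.5] ang [  0.   -0.  179.7]
```

```bash
python3 -m handwheel '{"jaw":[0,0,0],"xyz":[[-10,0,1],[-20,0,2],[-28,0,3]],"angular":[[0,0,0],[0,0,0],[0,0,0]]}'; python3 lid.py c7.png
```

```text
t: 20.6
position: [0.6187, 0.1879, 0.1557]
orientation: [-0.387, -3.117, 0.0]
contact_force: [0.2, 1.1, -1.0]
opening: 0.004
-0.045 19 highest [ 0.118 -0.02   0.189] front [ 0.117 -0.024  0.185]
-0.015 72 highest [ 0.121 -0.007  0.188] front [0.112 0.007 0.178]
0.015 35 highest [0.122 0.024 0.187] front [0.114 0.023 0.174]
0.045 11 highest [0.167 0.066 0.157] front [0.149 0.066 0.067]
[(0.76, array([315., 358.]))]
```

View pics/c7.png

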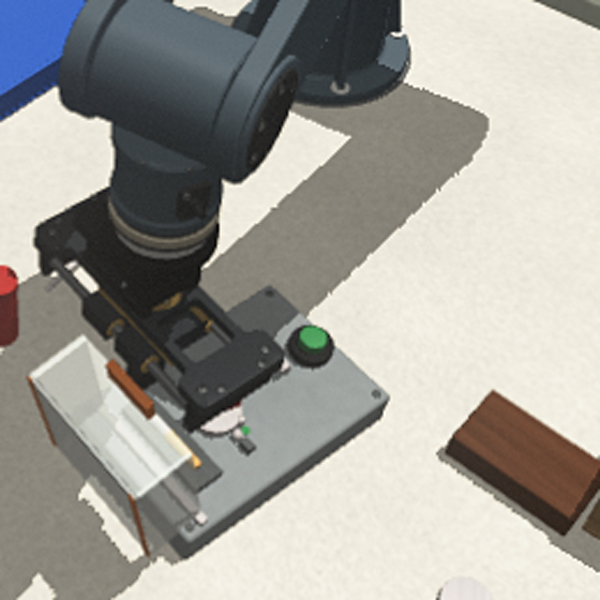

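The guard stands back with the tab at (130,390) in the crop, about 1.8 rad. A small extra nudge will confirm the stop, then I'll back off.

```bash
python3 -m handwheel '{"jaw":[0,0],"xyz":[[-2,0,0],[-4,0,0]],"angular":[[0,0,0],[0,0,0]]}'; python3 -m handwheel '{"jaw":[0,0,0,0,0,0],"xyz":[[20,0,0],[60,0,0],[105,0,0],[150,0,0],[190,0,-20],[190,0,-20]],"angular":[[0,0,0],[0,0,0],[0,0,0],[0,0,0],[0,0,0],[0,0,0]]}'; python3 - <<'E'
from h import *
ex=np.array([.971,-.238]);ey=np.array([.238,.971])
for cam in("scene","top"):
    im,d=grab_frame(cam)
    for q in pinpoint(cam,"knob_grip")[:2]: print(cam,round(q["conf"],2),np.round(q["centre"]),atz(cam,q["centre"],.068).round(4))
    hsv=cv2.cvtColor(im,cv2.COLOR_RGB2HSV); m=((hsv[...,0]<8)|(hsv[...,0]>172))&(hsv[...,1]>110)&(hsv[...,2]>60)
    P=cloud(cam,d,m); q=P[:,:2]-[.523,.2126];U=np.c_[q@ex,q@ey,P[:,2]]
    U=U[(np.hypot(U[:,0]-.012,U[:,1])<.04)&(U[:,2]>.05)]
    T=U[U[:,2]>.078]; print(cam,len(U),len(T),U[:,2].max(), [np.round(v,1) for v in cv2.minAreaRect((T[:,:2]*1000).astype(np.float32))])
    w=(hsv[...,1]<60)&(hsv[...,2]>150); W=cloud(cam,d,w); q=W[:,:2]-[.523,.2126];W=np.c_[q@ex,q@ey,W[:,2]];W=W[(np.hypot(W[:,0]-.012,W[:,1])<.03)&(W[:,2]>.07)&(W[:,2]<.095)];print("white",len(W),W.mean(0).round(4))
    lidm=None
    if cam=="scene": save(cv2.resize(im[270:400,320:460],(646,600),interpolation=cv2.INTER_CUBIC),"pics/c8.png")
E
python3 go.py 0.5347 0.2097 0.12 166.2
```

```text
t: 20.9
position: [0.6216, 0.1874, 0.1561]
orientation: [-0.386, -3.117, 0.0]
contact_force: [-0.3, -0.8, 0.5]
opening: 0.003
t: 21.5
position: [0.4319, 0.2346, 0.1775]
orientation: [-0.381, -3.115, 0.001]
contact_force: [0.9, -0.2, 0.3]
opening: 0.008
scene 0.66 [321. 393.] [0.5362 0.2075 0.068 ]
scene 259 128 0.08521671661669017 [array([15. ,  0.2]), array([16.3, 43.9]), np.float64(77.8)]
white 0 [nan nan nan]
top 0.61 [222. 237.] [0.5282 0.2234 0.068 ]
top 69 59 0.08911130201731576 [array([ 9.1, -0.2]), array([14.7, 41. ]), np.float64(75.4)]
white 0 [nan nan nan]
t 21.7 p [0.4392 0.2338 0.1765] psi 165.9 z [ 0.002  0.    -1.   ] j [ 0.26  0.39  1.78 -0.    0.97 -1.06] F [ 0.3  1.7 -0.7] op 0.008
xyz [-98.4  -0.   56.7] ang [ 0.   0.1 -0.3]
xyz [-98.4  -0.   56.7] ang [ 2.000e-01 -1.000e-01  1.797e+02]<stdin>:10: RuntimeWarning: Mean of empty slice.
  ret = um.true_divide(
```

View pics/c8.png

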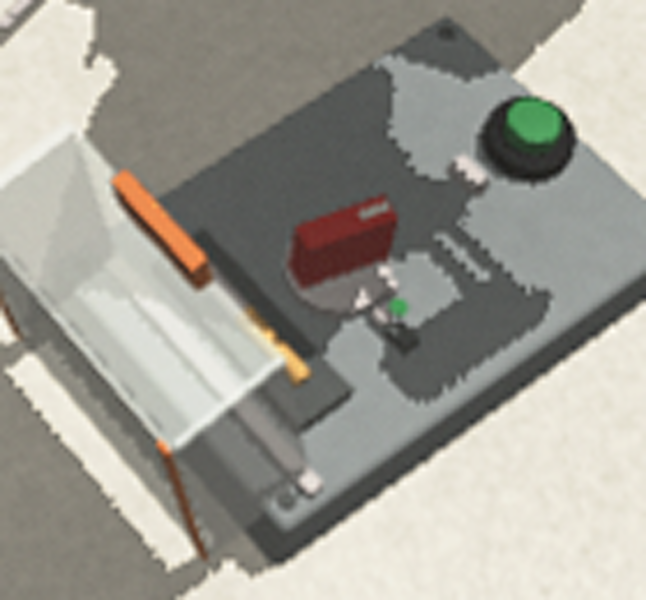

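The guard stays open by itself: tab at (160,225) in the crop. The red bar at (345,240) points its white mark at the front, and the knob is about 13.5° clockwise (0.23 rad); the green dot is at (398,306).

The gripper body (190 wide) would come within millimetres of the open guard at 1.2 rad. So I'll turn by grip to about 0.9 rad, past the crest, then nudge the rest with closed fingers.

```bash
python3 -m handwheel '{"jaw":[0.6,0.6,0.6,0.6,0.6,0.6,0.6,0.6],"xyz":[[-50,0,0],[-98,0,0],[-98,0,30],[-98,0,60],[-98,0,60],[-98,0,60],[-98,0,60],[-98,0,60]],"angular":[[0,0,7],[0,0,13],[0,0,13],[0,0,13],[0,0,13],[0,0,13],[0,0,13],[0,0,13]]}'; python3 go.py 0.5347 0.2097 0.036 152.7
```

```text
t: 22.5
position: [0.534, 0.21, 0.1177]
orientation: [0.736, 3.051, 0.002]
contact_force: [0.7, 0.1, -0.1]
opening: 0.584
t 22.5 p [0.534  0.21   0.1177] psi 152.9 z [ 0.003  0.001 -1.   ] j [ 0.18  0.57  1.64  0.    0.93 -0.92] F [ 0.7  0.1 -0.1] op 0.584
xyz [-0.6 -0.1 81.7] ang [0.1 0.1 0.2]
xyz [-0.6 -0.1 81.7] ang [  -0.2    0.2 -179.8]
```

```bash
python3 -m handwheel '{"jaw":[0.6,0.6,0.6,0.6,0.6,0,0,0],"xyz":[[0,0,35],[0,0,60],[0,0,75],[0,0,81],[0,0,81],[0,0,81],[0,0,81],[0,0,81]],"angular":[[0,0,0],[0,0,0],[0,0,0],[0,0,0],[0,0,0],[0,0,0],[0,0,0],[0,0,0]]}';python3 -m handwheel '{"jaw":[0,0,0,0,0],"xyz":[[0,0,0],[0,0,0],[0,0,0],[0,0,0],[0,0,0]],"angular":[[0,0,0],[0,0,0],[0,0,0],[0,0,0],[0,0,0]]}'; python3 go.py 0.5347 0.2097 0.036 114.6
```

```text
t: 23.3
position: [0.5335, 0.2099, 0.0362]
orientation: [0.737, 3.052, 0.001]
contact_force: [0.2, -0.1, -0.2]
opening: 0.41
t: 23.8
position: [0.5331, 0.2102, 0.0354]
orientation: [0.737, 3.053, 0.001]
contact_force: [-0.2, 2.1, 1.7]
opening: 0.158
t 23.8 p [0.5331 0.2102 0.0354] psi 152.8 z [ 0.001  0.001 -1.   ] j [ 0.18  0.69  1.69  0.    0.76 -0.92] F [-0.2  2.1  1.7] op 0.158
xyz [-1.7  0.3 -0.6] ang [ 0.1  0.  38.2]
xyz [-1.7  0.3 -0.6] ang [-0.000e+00  1.000e-01 -1.418e+02]
```

```bash
python3 -m handwheel '{"jaw":[0,0,0,0,0,0,0,0],"xyz":[[0,0,0],[0,0,0],[0,0,0],[0,0,0],[0,0,0],[0,0,0],[0,0,0],[0,0,0]],"angular":[[0,0,5],[0,0,11],[0,0,17],[0,0,23],[0,0,29],[0,0,35],[0,0,39],[0,0,39]]}'; python3 - <<'E'
from rig import sense
print(sense()["wrist_torque"])
E
python3 go.py 0.5347 0.2097 0.036 114.6
```

```text
t: 24.6
position: [0.5326, 0.2098, 0.0354]
orientation: [-1.714, -2.632, 0.0]
contact_force: [-0.9, 1.7, 2.8]
opening: 0.158
[ 0.2709313   0.04975657 -0.10263561]
t 24.6 p [0.5326 0.2098 0.0354] psi 113.9 z [-0.  0. -1.] j [ 0.18  0.69  1.69  0.    0.76 -0.24] F [-0.9  1.7  2.8] op 0.158
xyz [-0.9  1.9 -0.6] ang [-0.  -0.  -0.7]
xyz [-0.9  1.9 -0.6] ang [ -0.    0.  179.3]
```

```bash
python3 -m handwheel '{"jaw":[0.4,0.4,0.4,0.4,0.4,0.4,0.4,0.4],"xyz":[[0,0,0],[0,0,0],[0,0,0],[0,0,-5],[0,0,-30],[0,0,-60],[0,0,-100],[0,0,-120]],"angular":[[0,0,0],[0,0,0],[0,0,0],[0,0,0],[0,0,0],[0,0,0],[0,0,0],[0,0,0]]}'; python3 -m handwheel '{"jaw":[0,0,0,0,0,0],"xyz":[[50,45,0],[100,90,0],[100,90,0],[100,90,0],[100,90,0],[100,90,0]],"angular":[[0,0,-8],[0,0,-16],[0,0,-24],[0,0,-32],[0,0,-40],[0,0,-48]]}'; cat > knob.py <<'E'
from h import *
ex=np.array([.971,-.238]);ey=np.array([.238,.971])
for cam in("scene","top"):
    im,d=grab_frame(cam)
    hsv=cv2.cvtColor(im,cv2.COLOR_RGB2HSV); m=((hsv[...,0]<8)|(hsv[...,0]>172))&(hsv[...,1]>110)&(hsv[...,2]>60)
    P=cloud(cam,d,m); q=P[:,:2]-[.523,.2126];U=np.c_[q@ex,q@ey,P[:,2]]
    U=U[(np.hypot(U[:,0]-.012,U[:,1])<.04)&(U[:,2]>.05)]
    T=U[U[:,2]>.078]; print(cam,len(T), [np.round(v,1) for v in cv2.minAreaRect((T[:,:2]*1000).astype(np.float32))])
    o=(hsv[...,0]>=5)&(hsv[...,0]<18)&(hsv[...,1]>140)&(hsv[...,2]>90); P=cloud(cam,d,o);q=P[:,:2]-[.523,.2126];U=np.c_[q@ex,q@ey,P[:,2]];U=U[(abs(U[:,1])<.03)&(U[:,0]<.15)&(U[:,0]>-.1)&(U[:,2]>.1)]
    if len(U): print("tab",U.mean(0).round(3),U.max(0).round(3))
    if cam=="scene": save(cv2.resize(im[270:400,320:460],(646,600),interpolation=cv2.INTER_CUBIC),"pics/"+__import__("sys").argv[1])
E
python3 knob.py c9.png; python3 go.py 0.5347 0.2097 0.12 166.2
```

```text
t: 25.4
position: [0.5343, 0.21, 0.1585]
orientation: [1.712, 2.63, 0.005]
contact_force: [0.7, 0.0, 0.1]
opening: 0.401
t: 26.0
position: [0.5743, 0.3379, 0.1551]
orientation: [-0.484, -3.104, 0.001]
contact_force: [-0.0, -0.2, 0.0]
opening: 0.018
scene 126 [array([13.7,  0.6]), array([15.9, 42.5]), np.float64(31.9)]
tab [0.123 0.003 0.183] [0.127 0.025 0.187]
top 61 [array([ 8.9, -0.1]), array([13. , 41.1]), np.float64(31.3)]
tab [ 0.116 -0.002  0.18 ] [0.122 0.023 0.191]
t 26.1 p [0.5744 0.3376 0.1552] psi 161.9 z [-0. -0. -1.] j [ 0.36  0.63  1.36 -0.    1.15 -0.89] F [0.2 0.5 0.5] op 0.006
xyz [  -2.1 -133.9   35.2] ang [-0.  -0.  -4.3]
xyz [  -2.1 -133.9   35.2] ang [ -0.    0.  175.7]
```

View pics/c9.png

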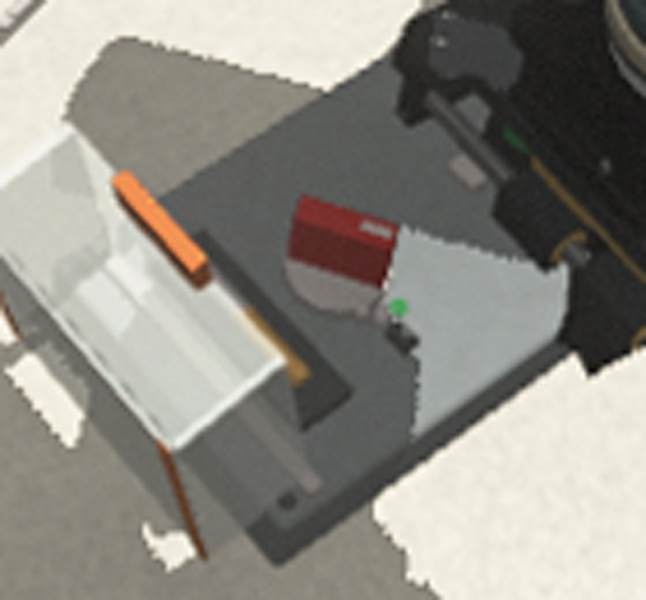

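The bar now reads 58.4° (1.02 rad), so it's past the detent, and the guard is still open. The mark at (375,228) needs about 10° more to reach the green dot at (398,306). Next I'll nudge the mark end from the front with closed fingers.

```bash
python3 go.py 0.4845 0.2447 0.155 166.2; python3 -m handwheel '{"jaw":[0,0,0,0,0],"xyz":[[30,-40,0],[64,-85,0],[64,-109,0],[64,-109,0],[64,-109,0]],"angular":[[0,0,-4],[0,0,-4],[0,0,-4],[0,0,-4],[0,0,-4]]}'; python3 go.py 0.4845 0.2447 0.040 166.2
```

```text
t 26.1 p [0.5744 0.3376 0.1552] psi 161.9 z [-0. -0. -1.] j [ 0.36  0.63  1.36 -0.    1.15 -0.89] F [0.2 0.5 0.5] op 0.006
xyz [  56.5 -116.2    0.2] ang [-0.  -0.  -4.3]
xyz [  56.5 -116.2    0.2] ang [ -0.    0.  175.7]
t: 26.6
position: [0.4806, 0.2538, 0.1559]
orientation: [0.391, 3.115, 0.002]
contact_force: [-0.4, 0.1, 0.4]
opening: 0.005
t 26.6 p [0.4806 0.2538 0.1559] psi 165.7 z [ 0.002  0.001 -1.   ] j [ 0.28  0.48  1.69  0.    0.98 -1.04] F [-0.4  0.1  0.4] op 0.005
xyz [ -5.9  -8.  115.9] ang [ 0.1  0.1 -0.5]
xyz [ -5.9  -8.  115.9] ang [ 1.000e-01 -1.000e-01  1.795e+02]
```

```bash
python3 -m handwheel '{"jaw":[0,0,0,0,0,0,0],"xyz":[[0,-8,40],[0,-8,80],[0,-8,110],[0,-8,115],[-16,-8,115],[-24,-8,115],[-28,-8,115]],"angular":[[0,0,0],[0,0,0],[0,0,0],[0,0,0],[0,0,0],[0,0,0],[0,0,0]]}'; python3 -m handwheel '{"jaw":[0,0,0,0],"xyz":[[-3,0,0],[-6,0,0],[-9,0,0],[-9,0,0]],"angular":[[0,0,0],[0,0,0],[0,0,0],[0,0,0]]}';  python3 go.py 0.5162 0.2369 0.040 166.2; python3 knob.py x1.png
```

```text
t: 27.3
position: [0.5078, 0.2399, 0.0413]
orientation: [0.387, 3.114, 0.002]
contact_force: [0.1, 0.1, -0.6]
opening: 0.003
t: 27.7
position: [0.514, 0.2371, 0.0404]
orientation: [0.386, 3.117, -0.0]
contact_force: [0.1, -1.2, 0.8]
opening: 0.007
t 27.7 p [0.514  0.2371 0.0404] psi 165.9 z [ 0.001 -0.    -1.   ] j [ 0.24  0.68  1.71 -0.    0.75 -1.09] F [ 0.1 -1.2  0.8] op 0.007
xyz [-2.2  0.4  0.4] ang [-0.   0.  -0.3]
xyz [-2.2  0.4  0.4] ang [1.000e-01 0.000e+00 1.797e+02]
scene 132 [array([14.3,  0.7]), array([16.2, 43. ]), np.float64(21.3)]
tab [0.123 0.003 0.183] [0.128 0.026 0.187]
top 0 [array([0., 0.]), array([0., 0.]), np.float64(0.0)]
tab [ 0.115 -0.001  0.18 ] [0.121 0.024 0.191]
```

Knob now at 68.7° = 1.20 rad. Backing off, retreating up, and doing the final check.

```bash
python3 -m handwheel '{"jaw":[0,0,0,0,0,0,0,0],"xyz":[[15,0,0],[35,0,0],[40,0,-40],[60,0,-90],[90,0,-140],[90,0,-140],[90,0,-140],[90,0,-140]],"angular":[[0,0,0],[0,0,0],[0,0,0],[0,0,0],[0,0,0],[0,0,0],[0,0,0],[0,0,0]]}'; python3 knob.py x2.png; python3 - <<'E'
from h import *
im,d=grab_frame("scene"); save(im,"pics/final.png")
for n in("case_mid","spare_mid"):
    for q in regions_of("scene",n)[:1]:
        P=cloud("scene",d,q["region"]);P=P[P[:,2]>.02];print(n,q["conf"],np.round(q["centre"]),[np.round(v,1) for v in cv2.minAreaRect((P[:,:2]*1000).astype(np.float32))])
im,d=grab_frame("top")
for n in("tube_red","oil","jar","driver","mug","gaugebox","tube_grey"):
    for q in pinpoint("top",n)[:1]: print(n,round(q["conf"],2),np.round(atz("top",q["centre"],0),3))
E
```

```text
t: 28.6
position: [0.426, 0.2589, 0.1794]
orientation: [-0.386, -3.117, 0.001]
contact_force: [0.6, 0.9, 0.0]
opening: 0.004
scene 124 [array([13.9,  0.3]), array([16.1, 43.2]), np.float64(18.9)]
tab [0.123 0.003 0.184] [0.128 0.025 0.187]
top 61 [array([ 8.9, -1.6]), array([12.8, 41. ]), np.float64(14.6)]
tab [ 0.115 -0.001  0.18 ] [0.121 0.024 0.191]
case_mid 0.74 [216. 253.] [array([ 475.8, -248.6]), array([79.7, 26.9]), np.float64(89.7)]
spare_mid 0.68 [216. 254.] [array([ 475.6, -249.6]), array([81.8, 27.2]), np.float64(89.7)]
tube_red 0.65 [ 0.472 -0.249  0.   ]
oil 0.86 [ 0.648 -0.005  0.   ]
jar 0.88 [0.72 0.02 0.  ]
driver 0.51 [ 0.428 -0.007  0.   ]
mug 0.58 [ 0.465 -0.48   0.   ]
gaugebox 0.44 [0.385 0.453 0.   ]
tube_grey 0.69 [ 0.655 -0.014  0.   ]
```

View pics/final.png

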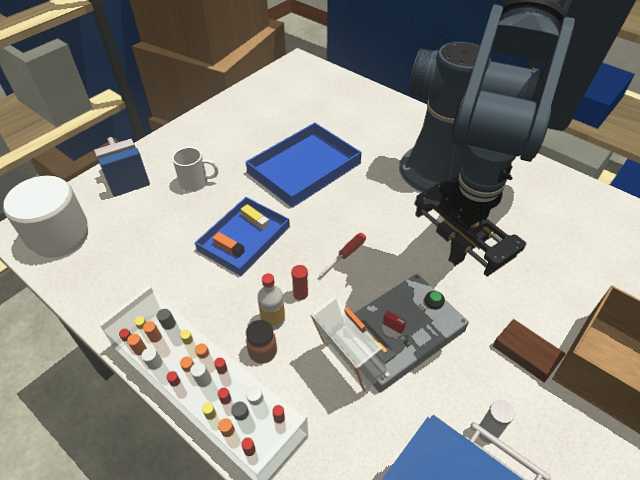

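The final view shows the orange case flat in the small tray at (228,243), next to the untouched yellow case at (255,217). The guard stands open at (345,340), the knob is turned at (395,320), and the other objects are upright in their places. The arm is clear of everything.

```bash
python3 -c "
from rig import *
print(sign_off())"
```

```text
the job is handed in; nothing more can be done
None
```

The job is done in the order asked and handed in at about 29 s of the 67 s allowed. The orange case lies flat in the free half of the blue tray. I then pressed the green button to its stop, swung the guard fully back, and turned the red knob clockwise past its detent.

**Last checks:**
- **Guard:** it stands open by itself at about 1.8 rad, with the robot clear of it.
- **Knob:** it read 1.20 rad while I was nudging it. After I backed off, the two cameras gave about 1.24 and 1.31 rad, so it may sit slightly past the green dot.
- **Case and bench:** the final picture shows the case in place, the yellow case where it was, and the other things on the bench upright and in place. Wrist force peaked at about 20 N in the readings.

**What went wrong or disagreed:**
- **Missed grasps:** the first two grasps of the case closed on air, without moving it. The real fingertips were about 20 mm higher than the reported TCP, and I corrected for that from then on.
- **Final detector results:** it returned the yellow case when asked for the orange one, and gave wrong positions for the red and grey tubes. I judged those three from the picture instead.

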